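# Seat a flanged hub and throw the over-centre clamp

### The arm

A 6-joint arm with a two-finger parallel gripper is mounted at the origin on the work surface. World frame = base frame: x ahead of the robot, y to its left, z up, the work surface at z = 0. Lengths are in mm, angles in rad, forces in N, time in s.
With the tool pointing down it reaches from about 225 to 875 mm from the base axis. Payload 3.4 kg.
Tool frame: the origin (TCP) lies at the very end of the fingers, on their centre line; the grasp point (between the pads) lies arm.grasp_offset behind it (arm.grasp_offset is the distance from the TCP to the grasp point, in mm); z points along the fingers, y is the direction in which the jaws open and shut (so a half turn about z gives the same grasp; the last joint's range is limited). The gripper opens to 85 mm and grips with 20 to 120 N. Pads are 22 mm wide; open, the fingers measure 114 mm over their backs; the gripper's body (76 mm by 85 mm) begins 54 mm behind the grasp point. The pads swing forward as they close: fully open they stand 13 mm farther back than shut.
Start: joints at [1.015, 0.276, 1.505, -0, 1.361, -0.121], TCP at [242.228, 521.527, 205.428] pointing down, gripper open.
Joint ranges: [-2.89, 2.89], [-0.75, 2.08], [0.22, 2.7], [-1.18, 4.32], [0.11, 2.71], [-2.7, 2.7]. Speed limits (rad/s): [2.57, 2.57, 3.14, 3.14, 3.14, 3.14].

### API

Orientations are given as a unit quaternion [w, x, y, z].
In Python, from plant import sense, imaging, ticket, arm gives the robot as it stands. The module is installed in compiled form; this text tells all that it offers.
- The arm moves only by the tool send_rows, never from a script. Its argument "series" is a list of rows, each a list of 7 numbers: the finger opening in m, from 0 to 0.0854, then the shift along the tool's x, y, z in m, then the turn, a rotation vector about the tool's x, y, z in degrees. In form: [[hand, dx, dy, dz, rx, ry, rz], ...]. A call has 1 to 20 rows; each row is the pose to reach, as a shift and turn from the pose measured when the call began, along the tool's axes at that moment; what a row does not reach only later rows make up. A row lasts 1/12 s, in which the tool goes at most 41.7 mm and 7.16 degrees, less where a joint would pass 70% of its speed; a pose out of reach is approached as far as the arm can. A call with a gripper value outside its range is refused whole. The fingers move at their own pace and stop on an object; the grip force is fixed at half the most. Time passes only in rows, so rows that repeat a pose let the fingers close. It gives the time, the measured TCP pose, the force and the opening at its end, in the units of the state.
- sense(): the state, without advancing time (a new reading comes with each control period).
- imaging.get_image(name): name is "scene" or "top" or "wrist"; returns the picture (420x560x3 uint8, red, green, blue); there is no depth.
- imaging.calibration(name): a dict with "mtx" (3x3 intrinsics, pixels), "D" ([k1, k2, p1, p2, k3] as OpenCV has them; the pictures are not rectified), "pose" (4x4, takes a point from camera to world coordinates); the wrist camera has in their place "hand_eye" (4x4, takes a point from camera to tool coordinates, whose origin is the TCP and whose axes are the flange's). Camera axes: x right, y down, z forward; pixel columns grow to the right and rows downward; lengths in mm; the calibration is good to about 2 mm. A picture is of the moment at which its call begins: read the wrist's pose just before it. calibration takes no time and is no camera call.
- ticket.sign_off(): hands the job in, once; it reports no verdict.
The state is a dict: "time": time; "joint_positions": joint angles; "dq": joint speeds; "joint_torque": joint torques, N m; "eef_pos": TCP position; "tool_rot": TCP orientation; "wrist_force": force on the tool from outside, world axes, zero at the start; "torque": the same for the moment, N m; "finger_gap": finger opening in mm.
Only numpy, scipy, OpenCV 4.12 (cv2) and the standard library are available. Lean on these libraries where they do the work, as an engineer would, in place of code of your own. Each camera call takes 0.05 s, during which the arm holds its last target.

### The job

Slide the flanged hub along its guide rails until it is fully home against the stop screw, with the screw's sprung tip pushed in, but do not ram it into the stop. Leave it seated there and push the red clamp handle over with a fingertip, without forcing or gripping it, so that the clamp snaps shut and its pad holds the hub down. Do not disturb the other parts on the bench.

Things in the scene. Friction and masses are not known exactly. Their poses are not given: they have to be found in the camera images.
- fixture: Aluminium base plate fixed to the bench, 230 x 200 x 15 mm. Origin on the bench, below where the hub sits when clamped; x points along the guide channel to the stop, y to the clamp, z up. Plate spans x -125 to 105, y -70 to 130. Two dark rails along x (10 mm wide, 10 mm above the plate) span x -120 to 30, inner faces at y = -47 and 47
- hub: Loose steel flanged hub, 0.5 to 0.9 kg: flange 90 mm across, 14 mm thick, under a barrel 40 mm across; 50 mm tall in all. Origin: centre of the underside. Stands flange down on the plate between the rails (2 mm play each side), 40 to 66 mm before the fixture's origin. Slides along the fixture's x at a few newtons, unlike each time. Push the flange rim: pushed high on the barrel it can tip
- backstop: Blue block 30 x 50 x 28 mm (x, y, z) fixed on the plate at fixture x = 84 mm, axes as the fixture's; origin: centre of its underside. It carries the stop screw on its near face. Home, the hub's centre lies between 18 mm before and 18 mm beyond the fixture's origin, where depends on the screw; its friction keeps it there when let go. Over 10 N on the stop is ramming
- screw_root (a point): Where the brass stop screw (13 mm across) leaves the block's near face, 7.5 mm above the plate. Its flat face is 6 to 42 mm from here towards the hub, set anew each time, not measured. A thin sprung tip stands out 5 mm more; it takes 0.3 N to start, 1.2 N fully in. The hub is home when the flange has pushed the tip in and meets the rigid face: the push then rises sharply above sliding force
- clamp (a joint): Angle of the over-centre clamp: 0 open (pad up, handle leaning 0.5 rad from vertical to the fixture's +y), 0.5 dead centre (handle upright), about 1.0 shut on the flange (handle leaning 0.5 rad to -y), 1.08 its limit with nothing under the pad. It springs away from dead centre both ways: from open it takes about 6 N at the handle tip, falling to nothing at the centre, then snaps shut by itself
- clamp_axis (a point): Middle of the line, along the fixture's x, about which the clamp turns: at fixture x = 0, y = 85, z = 40 mm. The grey tower round it is 36 mm wide along x with its pin, 34 mm along y, its top 51 mm above the bench
- clamp_pad: Black rubber swivel pad 14 mm across, 7 mm thick, under the end of the clamp's steel arm, 52 mm from the clamp's axis; origin inside the pad, 5 mm above its pressing face. Shut, it presses on the flange with about 10 N, between barrel and rim, at fixture x = 0, y = 33 mm; it bears on the flange at any setting of the stop
- handle_tip (a point): On the clamp's handle: centre of the rounded end of its red grip (18 mm across, 60 mm long), 100 mm from the clamp's axis; the grip ends 9 mm beyond it. About 128 mm above the bench when open or shut, 140 mm when upright
- gear: Bystander: dark gear lying flat, 73 mm in diameter, 16 mm thick; origin under its centre. On the bench on the fixture's -y side
- spare_hub: Bystander: a second, darker flanged hub of the same size standing on the bench, not on the plate; origin under its centre
- shaft_stub: Bystander: upright steel shaft stub, 38 mm in diameter, 75 mm tall; origin under its centre. On the bench on the fixture's -y side

How it is judged (in metres and radians):
On the way, in this order (a step that is already met when the one before it is completed fails the run):
1. the hub is pushed home against the stop, its sprung tip pushed in to about the last millimetre, while the clamp is still open (contact force between hub and backstop above 1 N and value of joint clamp below 0.3 rad), for 0.2 s.
2. the clamp has been pushed over centre and is shut on the hub (value of joint clamp above 0.9 rad and contact force between hub and clamp_pad above 4 N), for 0.2 s.
At the end, for the whole second after the job is handed in: The clamp is shut on the hub (clamp angle 0.9 to 1.05 rad, pad pressing on the hub with over 4 N), and the hub is at rest, flat on the plate (tilt under 0.06 rad) and still home: it presses the stop's sprung tip with over 0.95 N, which means at most about 1.4 mm off the screw face (all of step 2 and value of joint clamp below 1.05 rad and contact force between hub and backstop above 0.95 N and angle between hub's own z axis and vertical below 0.06 rad and linear speed of hub below 0.01 m/s); the robot touches nothing.
It fails at once if the hub is rammed into the stop with more than 10 N (contact force between hub and backstop above 10 N).
It fails at once if the clamp handle or the fixture is forced or gripped with more than 25 N (contact force between the fingers and fixture above 25 N).
It fails at once if a bystander part is moved by more than 15 mm (distance of any of gear, spare_hub, shaft_stub from where it was at the start of the episode above 0.015 m).
It also fails if it takes over 70 s, if anything falls off the work surface, if the arm or the gripper's body presses on something with over 40 N, if the wrist force passes 120 N, or if a joint passes its speed limit or range.

## Working session

There is one attempt and no reset: what is moved stays moved. The work goes in short steps, Python scripts to look and compute and a tool call to move; the robot and the scene stay as the last step left them, time stands still between calls to the robot, and variables do not carry over. Pictures are saved under pics/ and viewed, and the job is handed in when it is done.

Besides the shell and the picture viewer there is one more tool, called as name(argument=value, ...), one argument or row to a line, values as JSON. send_rows: Moves the arm, as the interface text tells. Its arguments: {"type":"object","properties":{"series":{"type":"array","items":{"type":"array","items":{"type":"number"}}}},"required":["series"]}

```bash
mkdir -p pics
python3 - <<'E'
from plant import sense, imaging, ticket, arm
import cv2, json
for n in("scene","top","wrist"):
    cv2.imwrite(f"pics/{n}0.png",imaging.get_image(n)[:,:,::-1])
    c=imaging.calibration(n); print(n,{k:v.round(3).tolist() if hasattr(v,'round') else v for k,v in c.items()})
print(sense()); print(arm.grasp_offset, [x for x in dir(arm) if x[0]!='_'])
E
```

```text
scene {'mtx': [[530.728, 0.0, 279.946], [0.0, 530.728, 208.404], [0.0, 0.0, 1.0]], 'D': [-0.149, 0.0, 0.0, 0.0, 0.0], 'pose': [[-0.101, 0.515, -0.851, 1283.425], [0.995, 0.059, -0.083, 56.098], [0.008, -0.855, -0.519, 517.181], [0.0, 0.0, 0.0, 1.0]]}
top {'mtx': [[483.036, 0.0, 281.006], [0.0, 483.036, 215.105], [0.0, 0.0, 1.0]], 'D': [-0.146, 0.0, 0.0, 0.0, 0.0], 'pose': [[-0.024, -0.994, 0.105, 518.03], [-0.999, 0.026, 0.022, -20.111], [-0.024, -0.104, -0.994, 938.085], [0.0, 0.0, 0.0, 1.0]]}
wrist {'mtx': [[313.009, 0.0, 277.146], [0.0, 313.009, 208.726], [0.0, 0.0, 1.0]], 'D': [-0.061, 0.0, 0.0, 0.0, 0.0], 'hand_eye': [[-0.001, -0.951, -0.308, 79.659], [1.0, -0.001, 0.0, -0.354], [-0.0, -0.308, 0.951, -168.376], [0.0, 0.0, 0.0, 1.0]]}
{'time': 0.15, 'joint_positions': array([ 1.01499525e+00,  2.76435160e-01,  1.50580740e+00,  1.75844682e-05,
        1.36070895e+00, -1.21012288e-01]), 'dq': array([-1.78863803e-05, -1.15027017e-03, -5.27401694e-03, -7.34938674e-04,
       -1.80174720e-04,  6.08285585e-04]), 'joint_torque': array([ 1.38652591e-03, -4.17142761e+01, -2.46033955e+01, -3.37057854e-04,
        7.69745180e-03,  4.40960079e-06]), 'eef_pos': array([241.98521885, 521.14358   , 204.76068239]), 'tool_rot': array([-2.33669782e-04,  2.15687829e-01,  9.76462134e-01, -6.38040176e-04]), 'wrist_force': array([-0.74667208,  0.04398752,  0.53341742]), 'torque': array([0.00300404, 0.00607536, 0.01820643]), 'finger_gap': 85.38383602773065}
18.700000000000003 ['Unreachable', 'grasp_offset']
```

View pics/top0.png

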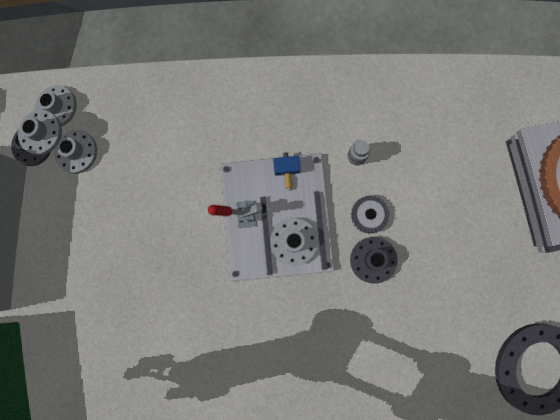

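View pics/scene0.png

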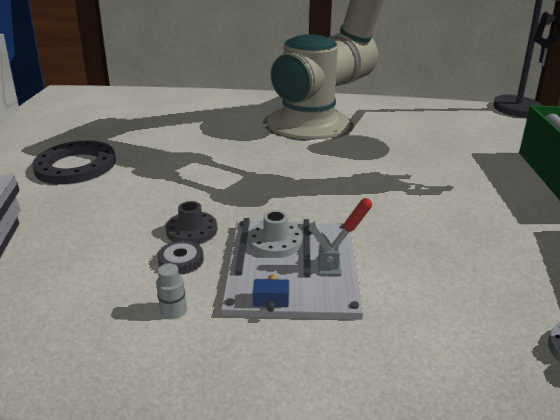

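View pics/wrist0.png

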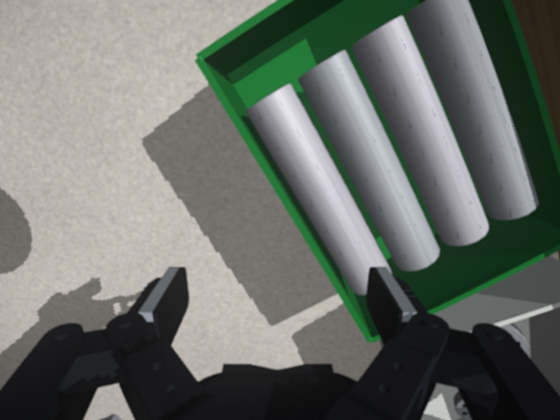

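```bash
cat > h.py <<'E'
from plant import sense, imaging
import numpy as np, cv2
from scipy.spatial.transform import Rotation as R
def cam(n):
    c=imaging.calibration(n)
    K=np.array(c['mtx']);D=np.array(c['D'])
    if n=='wrist':
        s=sense();T=np.eye(4);q=s['tool_rot'];T[:3,:3]=R.from_quat(q,scalar_first=True).as_matrix();T[:3,3]=s['eef_pos']
        P=T@np.array(c['hand_eye'])
    else:P=np.array(c['pose'])
    return K,D,P
def ray(c,px):
    K,D,P=c
    u=cv2.undistortPoints(np.array(px,float).reshape(-1,1,2),K,D).reshape(-1,2)
    d=np.c_[u,np.ones(len(u))]@P[:3,:3].T
    return P[:3,3],d
def onz(c,px,z):
    o,d=ray(c,px);return o+d*((z-o[2])/d[:,2])[:,None]
def proj(c,X):
    K,D,P=c;Pi=np.linalg.inv(P)
    return cv2.projectPoints(np.array(X,float).reshape(-1,3),cv2.Rodrigues(Pi[:3,:3])[0],Pi[:3,3],K,D)[0].reshape(-1,2)
E
python3 - <<'E'
import cv2
a=cv2.imread('pics/top0.png')[140:300,200:345]
cv2.imwrite('pics/top0c.png',cv2.resize(a,None,fx=5,fy=3.75 if 0 else 5,interpolation=cv2.INTER_CUBIC)[:800,:][:,:800] if 0 else cv2.resize(a,None,fx=3.75,fy=3.75,interpolation=cv2.INTER_CUBIC))
a=cv2.imread('pics/scene0.png')[190:330,210:390]
cv2.imwrite('pics/scene0c.png',cv2.resize(a,None,fx=4,fy=4,interpolation=cv2.INTER_CUBIC))
E
```

```text
(no output)
```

View pics/top0c.png

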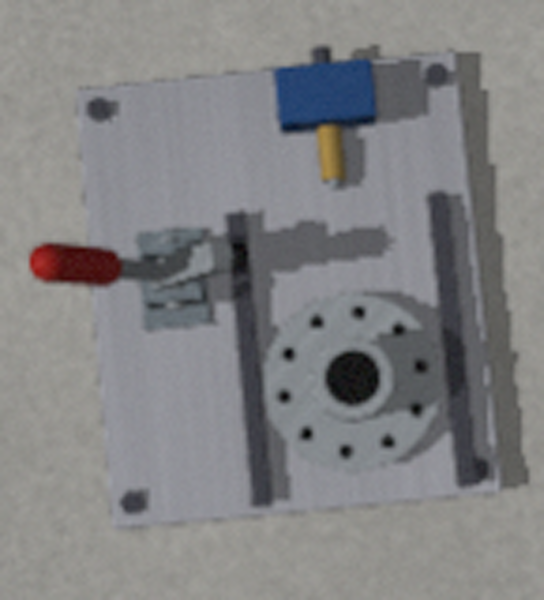

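View pics/scene0c.png

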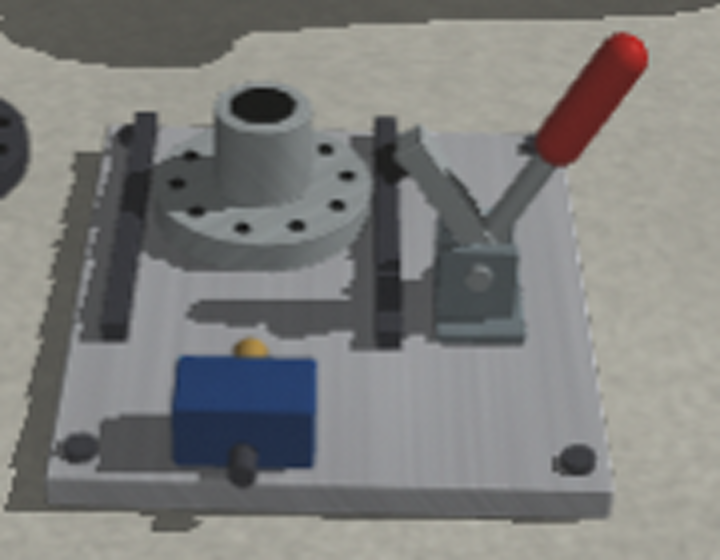

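```bash
cat >> h.py <<'E'
def rigid2(A,B):
    A=np.array(A,float);B=np.array(B,float);a=A-A.mean(0);b=B-B.mean(0)
    th=np.arctan2((a[:,0]*b[:,1]-a[:,1]*b[:,0]).sum(),(a*b).sum())
    c,s=np.cos(th),np.sin(th);M=np.array([[c,-s],[s,c]]);return th,M,B.mean(0)-M@A.mean(0)
E
python3 - <<'E'
from h import *
t=cam('top');f=lambda p:np.array(p)/3.75+[200,140]-0.37
C=onz(t,f([(78,88),(453,52),(498,490),(115,526)]),15)[:,:2]
F=np.array([(105,130),(105,-70),(-125,-70),(-125,130)])
th,M,o=rigid2(F,C);print(th,o,(F@M.T+o-C).round(1).tolist())
inv=lambda X:((X[:,:2]-o)@M).round(1).tolist()
print('hub',inv(onz(t,f([(352,377)]),65)),'flange L,top,bot',inv(onz(t,f([(265,385),(352,292),(358,472)]),29)))
print('screw',inv(onz(t,f([(325,124),(337,183)]),22.5)),'tip',inv(onz(t,f([(42,262)]),128)))
sc=cam('scene');g=lambda p:np.array(p)/4+[210,190]-0.37
C=onz(sc,g([(611,490),(50,497)]),15)[:,:2];print('scene corners',inv(C))
print('hub scene',inv(onz(sc,g([(264,105)]),65)))
print('screwscene', inv(onz(sc,g([(250,340)]),29)))
E
```

```text
0.0697143932030406 [625.77375721 -19.03253334] [[0.9, 1.8], [1.5, -1.8], [-1.1, -2.3], [-1.3, 2.3]]
hub [[-62.2, 0.8]] flange L,top,bot [[-60.2, 44.4], [-17.6, -3.6], [-107.9, 2.1]]
screw [[70.6, 1.8], [39.5, -1.4]] tip [[-0.4, 136.0]]
scene corners [[107.0, 130.2], [118.0, -64.2]]
hub scene [[-60.4, 2.7]]
screwscene [[45.4, 1.8]]
```

```bash
cat >> h.py <<'E'
FO=np.array([625.8,-19.0]);TH=0.0697
def f2w(x,y,z):
    c,s=np.cos(TH),np.sin(TH);return np.array([FO[0]+c*x-s*y,FO[1]+s*x+c*y,z])
def w2f(p):
    c,s=np.cos(TH),np.sin(TH);d=np.array(p[:2])-FO;return np.array([c*d[0]+s*d[1],-s*d[0]+c*d[1],p[2]])
def delta(x,y,z,yaw=None,Rm=None):
    "tool-axes shift (m) and rotvec deg to reach fixture pt with tool z down, tool x at yaw rel. fixture"
    s=sense();R0=R.from_quat(s['tool_rot'],scalar_first=True)
    d=R0.inv().apply(f2w(x,y,z)-s['eef_pos'])/1000
    if Rm is None:
        a=TH+(np.pi if yaw is None else yaw);Rm=np.array([[np.cos(a),np.sin(a),0],[np.sin(a),-np.cos(a),0],[0,0,-1]])
    rv=(R0.inv()*R.from_matrix(Rm)).as_rotvec(degrees=True)
    print('shift',d.round(4).tolist(),'rot',rv.round(2).tolist(),'now',w2f(s['eef_pos']).round(1),'t',s['time'],'F',s['wrist_force'].round(2),s['finger_gap'])
E
python3 -c "
from h import *
delta(-125,0,200)"
```

```text
shift [-0.4662, -0.3886, 0.0052] rot [-0.07, -0.03, -28.91] now [-345.3  565.6  204.8] t 0.15 F [-0.75  0.04  0.53] 85.38383602773065
```

send_rows(
  series=[
    [0,-0.466,-0.389,0.005,0,0,-28.9],
    [0,-0.466,-0.389,0.005,0,0,-28.9],
    [0,-0.466,-0.389,0.005,0,0,-28.9],
    [0,-0.466,-0.389,0.005,0,0,-28.9],
    [0,-0.466,-0.389,0.005,0,0,-28.9],
    [0,-0.466,-0.389,0.005,0,0,-28.9],
    [0,-0.466,-0.389,0.005,0,0,-28.9],
    [0,-0.466,-0.389,0.005,0,0,-28.9],
    [0,-0.466,-0.389,0.005,0,0,-28.9],
    [0,-0.466,-0.389,0.005,0,0,-28.9],
    [0,-0.466,-0.389,0.005,0,0,-28.9],
    [0,-0.466,-0.389,0.005,0,0,-28.9],
    [0,-0.466,-0.389,0.005,0,0,-28.9],
    [0,-0.466,-0.389,0.005,0,0,-28.9],
    [0,-0.466,-0.389,0.005,0,0,-28.9],
    [0,-0.466,-0.389,0.005,0,0,-28.9],
    [0,-0.466,-0.389,0.005,0,0,-28.9],
    [0,-0.466,-0.389,0.005,0,0,-28.9],
    [0,-0.466,-0.389,0.005,0,0,-28.9],
    [0,-0.466,-0.389,0.005,0,0,-28.9],
  ],
)

```text
time: 1.82
eef_pos: [500.1, -26.6, 200.3]
tool_rot: [-0.001, -0.036, 0.999, -0.0]
wrist_force: [0.5, -0.4, 0.8]
finger_gap: 0.1
```

```bash
python3 -c "
from h import *
delta(-125,0,120)
np.save('w1.npy',cam('wrist')[2])
cv2.imwrite('pics/w1.png',imaging.get_image('wrist')[:,:,::-1])"
```

```text
shift [-0.001, -0.0011, 0.0803] rot [-0.04, -0.06, 0.1] now [-126.     1.1  200.3] t 1.8167 F [ 0.51 -0.38  0.76] 0.12196439988199088
```

View pics/w1.png

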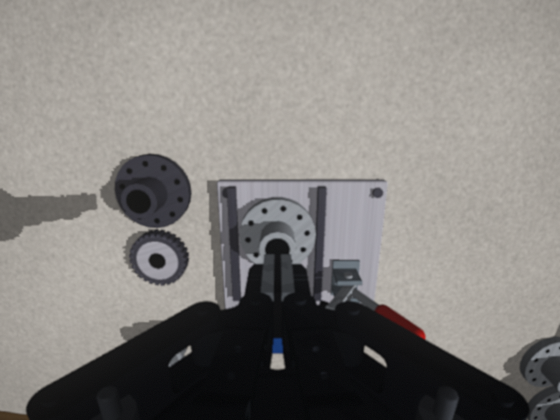

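```bash
python3 -c "
from h import *
K,D,_=cam('wrist');c=(K,D,np.load('w1.npy'))
for p,z in [((219,180),15),((385.5,180),15),((278,249),65)]: print(p,w2f(onz(c,[p],z)[0]).round(1))
for p in [(278,198),(314,235)]: print(p,w2f(onz(c,[p],29)[0]).round(1))
im=cv2.imread('pics/w1.png')[160:320,180:440];cv2.imwrite('pics/w1c.png',cv2.resize(im,None,fx=3,fy=3,interpolation=cv2.INTER_CUBIC))"
```

```text
(219, 180) [-126.1  -66.2   15. ]
(385.5, 180) [-126.5  127.    15. ]
(278, 249) [-62.4   2.   65. ]
(278, 198) [-108.5    2.    29. ]
(314, 235) [-63.4  44.4  29. ]
```

View pics/w1c.png

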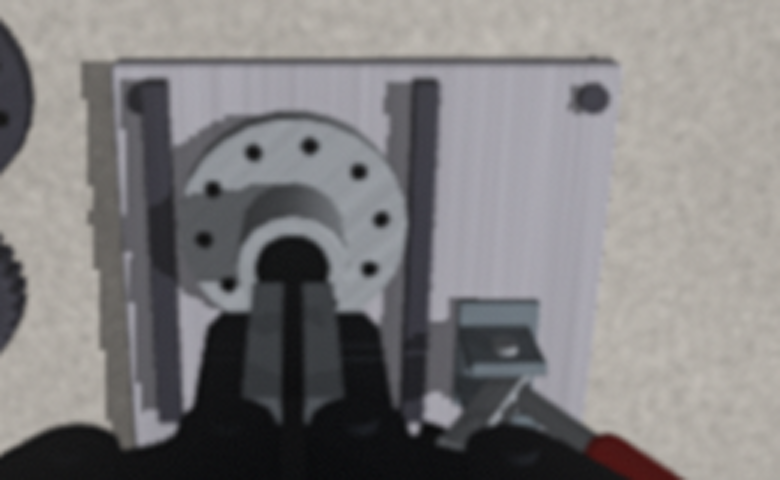

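```bash
python3 -c "
from h import *
delta(-132,1,21)"
```

```text
shift [0.006, 0.0001, 0.1794] rot [-0.05, -0.05, 0.1] now [-125.8    1.1  200.4] t 1.8667 F [-0.02  0.11  0.31] -0.12448931718393522
```

send_rows(
  series=[
    [0,0.006,0,0.04,0,0,0],
    [0,0.006,0,0.08,0,0,0],
    [0,0.006,0,0.12,0,0,0],
    [0,0.006,0,0.15,0,0,0],
    [0,0.006,0,0.17,0,0,0],
    [0,0.006,0,0.179,0,0,0],
    [0,0.006,0,0.179,0,0,0],
    [0,0.006,0,0.179,0,0,0],
  ],
)

```text
time: 2.53
eef_pos: [494.7, -26.9, 21.9]
tool_rot: [0.0, -0.036, 0.999, -0.001]
wrist_force: [0.0, -0.5, -0.2]
finger_gap: 0.4
```

```bash
python3 -c "
from h import *
delta(-120,1,21)
np.save('w2.npy',cam('wrist')[2])
cv2.imwrite('pics/w2.png',imaging.get_image('wrist')[:,:,::-1])
cv2.imwrite('pics/s2.png',cv2.resize(imaging.get_image('scene')[190:330,210:390,::-1],None,fx=4,fy=4))"
```

```text
shift [-0.0113, -0.0003, 0.0009] rot [-0.06, 0.0, 0.16] now [-131.3    1.3   21.9] t 2.5333 F [ 0.   -0.5  -0.18] 0.42816988494040764
```

View pics/w2.png

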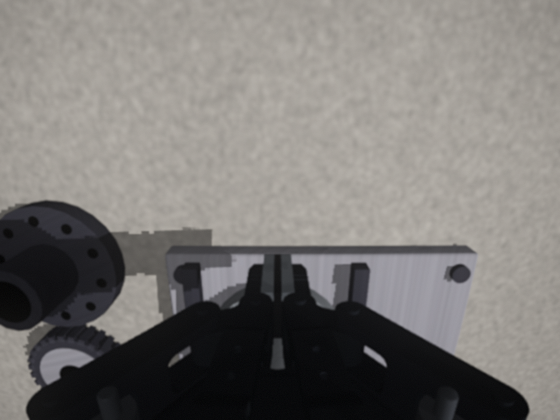

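View pics/s2.png

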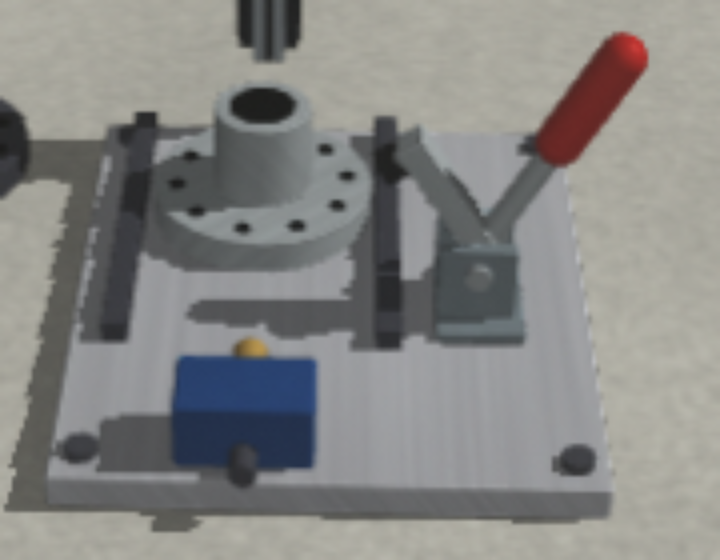

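```bash
python3 -c "
from h import *
c=cam('scene');s=sense();print(s['eef_pos'])
for p in [s['eef_pos'],f2w(-125,-70,15),f2w(-125,130,15)]:print((proj(c,[p])[0]-[210,190])*4)
cv2.imwrite('pics/s3.png',imaging.get_image('scene')[:,:,::-1])"
```

```text
[495.69241086 -27.28986988  22.94001912]
[264.09325193 100.10905569]
[103.0929487  118.06061282]
[557.51879194 128.69824093]
```

View pics/s3.png

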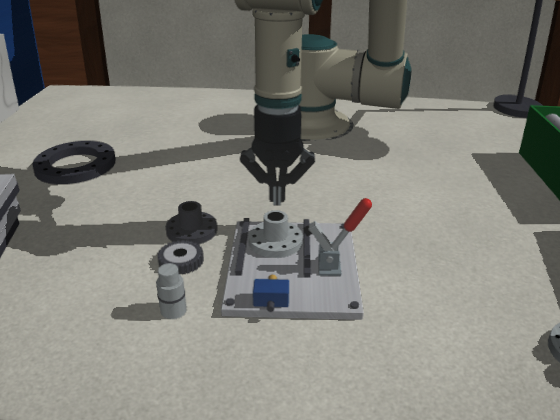

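```bash
python3 -c "
from h import *
c=cam('scene');w=cam('wrist');t=cam('top');s=sense();print(s['eef_pos'],proj(w,[s['eef_pos']]),proj(t,[s['eef_pos']]),proj(c,[s['eef_pos']]))
for z in (0,10,20,30,40):print(z,proj(c,[s['eef_pos']+[0,0,z]]),proj(w,[s['eef_pos']+[0,0,z]]))
a=cv2.imread('pics/s3.png')[140:240,230:330];b=cv2.imread('pics/w2.png')[220:320,230:330]
d=imaging.get_image('top')[200:300,240:340,::-1]
cv2.imwrite('pics/c3.png',cv2.resize(np.hstack([a,b]),None,fx=4,fy=4))
cv2.imwrite('pics/t3.png',cv2.resize(d,None,fx=4,fy=4))"
```

```text
[495.65891109 -27.40244479  23.01233301] [[277.22132538 249.24745988]] [[296.94024873 277.33341444]] [[275.96189378 214.97852302]]
0 [[275.96189378 214.97852302]] [[277.22132538 249.24745988]]
10 [[275.98322214 210.12808521]] [[277.19783199 256.97288897]]
20 [[276.00489067 205.22301525]] [[277.17166627 265.57123042]]
30 [[276.02690519 200.26276521]] [[277.14235361 275.19634258]]
40 [[276.04927158 195.24679211]] [[277.10930264 286.03959067]]
```

View pics/c3.png

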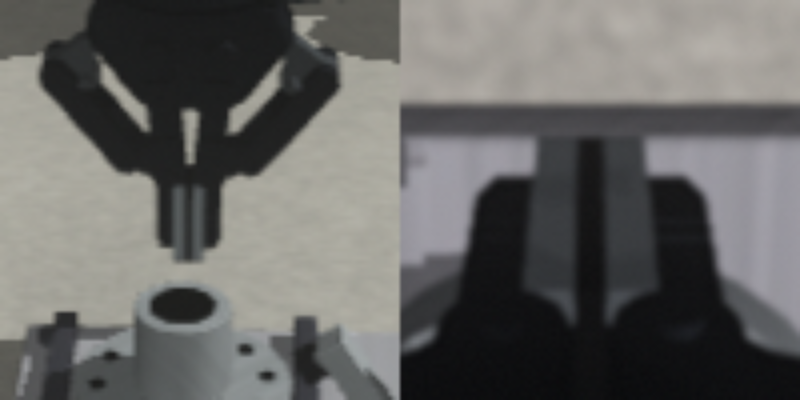

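View pics/t3.png

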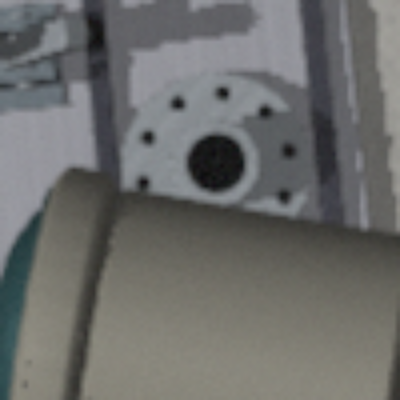

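send_rows(
  series=[
    [0,0,0,0.002,0,0,0],
    [0,0,0,0.004,0,0,0],
    [0,0,0,0.004,0,0,0],
    [0,0,0,0.004,0,0,0],
  ],
)

```text
time: 3.07
eef_pos: [495.4, -27.5, 19.0]
tool_rot: [0.001, -0.036, 0.999, -0.001]
wrist_force: [0.1, -0.2, 0.0]
finger_gap: -0.2
```

send_rows(
  series=[
    [0,0,0,0.0015,0,0,0],
    [0,0,0,0.0015,0,0,0],
  ],
)

```text
time: 3.23
eef_pos: [495.3, -27.5, 17.3]
tool_rot: [0.001, -0.036, 0.999, -0.001]
wrist_force: [0.3, -0.0, 1.0]
finger_gap: 0.1
```

send_rows(
  series=[
    [0,0,0,0.001,0,0,0],
    [0,0,0,0.001,0,0,0],
  ],
)

```text
time: 3.4
eef_pos: [495.1, -27.5, 16.0]
tool_rot: [0.001, -0.036, 0.999, -0.001]
wrist_force: [0.9, -0.0, -0.7]
finger_gap: -0.3
```

send_rows(
  series=[
    [0,0,0,0.001,0,0,0],
    [0,0,0,0.001,0,0,0],
  ],
)

```text
time: 3.57
eef_pos: [494.9, -27.4, 14.8]
tool_rot: [0.001, -0.036, 0.999, -0.001]
wrist_force: [0.0, 0.5, -0.7]
finger_gap: -0.1
```

send_rows(
  series=[
    [0,0,0,0.001,0,0,0],
    [0,0,0,0.001,0,0,0],
  ],
)

```text
time: 3.73
eef_pos: [494.7, -27.4, 13.6]
tool_rot: [0.0, -0.036, 0.999, -0.001]
wrist_force: [0.3, -0.1, -0.7]
finger_gap: 0.1
```

send_rows(
  series=[
    [0,0,0,0.001,0,0,0],
    [0,0,0,0.001,0,0,0],
  ],
)

```text
time: 3.9
eef_pos: [494.6, -27.4, 12.4]
tool_rot: [0.0, -0.036, 0.999, -0.001]
wrist_force: [-0.2, 0.0, -0.6]
finger_gap: 0.3
```

send_rows(
  series=[
    [0,0,0,0.001,0,0,0],
    [0,0,0,0.001,0,0,0],
  ],
)

```text
time: 4.07
eef_pos: [494.4, -27.4, 11.2]
tool_rot: [0.0, -0.036, 0.999, -0.001]
wrist_force: [-0.7, -0.4, -0.1]
finger_gap: -0.1
```

```bash
python3 -c "
from h import *
c=cam('scene');w=cam('wrist');s=sense();print(w2f(s['eef_pos']),proj(w,[s['eef_pos']]),proj(c,[s['eef_pos']]))
a=imaging.get_image('scene')[140:240,230:330,::-1];b=imaging.get_image('wrist')[220:320,230:330,::-1]
cv2.imwrite('pics/c4.png',cv2.resize(np.hstack([a,b]),None,fx=4,fy=4))"
```

```text
[-131.6352263     0.8043223    11.23677845] [[277.22119594 249.24803363]] [[276.03289885 220.25088548]]
```

View pics/c4.png

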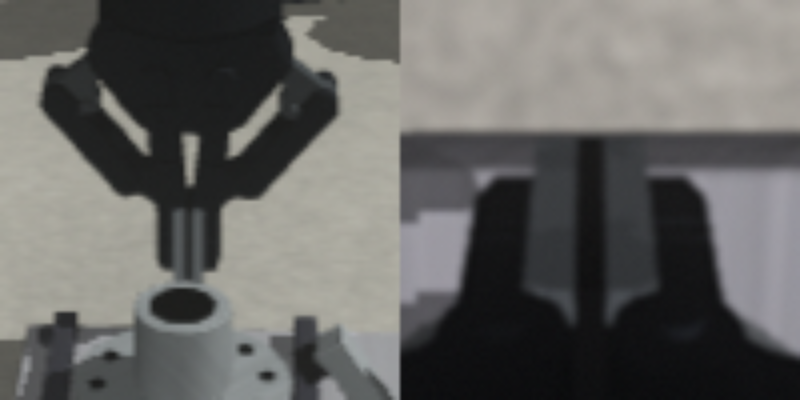

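send_rows(
  series=[
    [0,-0.002,0,0,0,0,0],
    [0,-0.004,0,0,0,0,0],
    [0,-0.004,0,0,0,0,0],
  ],
)

```text
time: 4.42
eef_pos: [499.3, -27.2, 11.5]
tool_rot: [0.001, -0.036, 0.999, -0.001]
wrist_force: [0.2, 0.1, 0.5]
finger_gap: 0.3
```

send_rows(
  series=[
    [0,0,0,0.002,0,0,0],
    [0,0,0,0.002,0,0,0],
  ],
)

```text
time: 4.58
eef_pos: [499.3, -27.1, 9.2]
tool_rot: [0.001, -0.036, 0.999, -0.001]
wrist_force: [0.6, -0.1, -0.4]
finger_gap: -0.2
```

send_rows(
  series=[
    [0,0,0,0.0015,0,0,0],
    [0,0,0,0.0015,0,0,0],
  ],
)

```text
time: 4.75
eef_pos: [499.0, -27.1, 7.4]
tool_rot: [0.0, -0.036, 0.999, -0.001]
wrist_force: [-0.5, -0.1, -0.3]
finger_gap: 0.1
```

send_rows(
  series=[
    [0,0,0,0.0015,0,0,0],
    [0,0,0,0.0015,0,0,0],
  ],
)

```text
time: 4.92
eef_pos: [498.7, -27.1, 5.6]
tool_rot: [-0.0, -0.036, 0.999, -0.001]
wrist_force: [0.3, -0.9, 0.4]
finger_gap: 0.4
```

send_rows(
  series=[
    [0,0,0,0.0015,0,0,0],
    [0,0,0,0.0015,0,0,0],
  ],
)

```text
time: 5.08
eef_pos: [498.4, -27.0, 3.8]
tool_rot: [-0.0, -0.036, 0.999, -0.0]
wrist_force: [0.2, 0.2, -0.4]
finger_gap: -0.1
```

```bash
python3 -c "
from h import *
c=cam('scene');w=cam('wrist');s=sense();print(w2f(s['eef_pos']),s['joint_positions'],proj(w,[s['eef_pos']]),proj(c,[s['eef_pos']]))
a=imaging.get_image('scene')[140:240,230:330,::-1];b=imaging.get_image('wrist')[220:320,230:330,::-1]
cv2.imwrite('pics/c5.png',cv2.resize(np.hstack([a,b]),None,fx=4,fy=4))"
```

```text
[-127.6246795     0.87648491    3.79682404] [-1.92783953e-01  3.67730960e-01  1.94922751e+00 -1.46206815e-03
  8.25205047e-01 -1.83415960e+00] [[277.22096601 249.24822402]] [[275.97164341 225.0036823 ]]
```

View pics/c5.png

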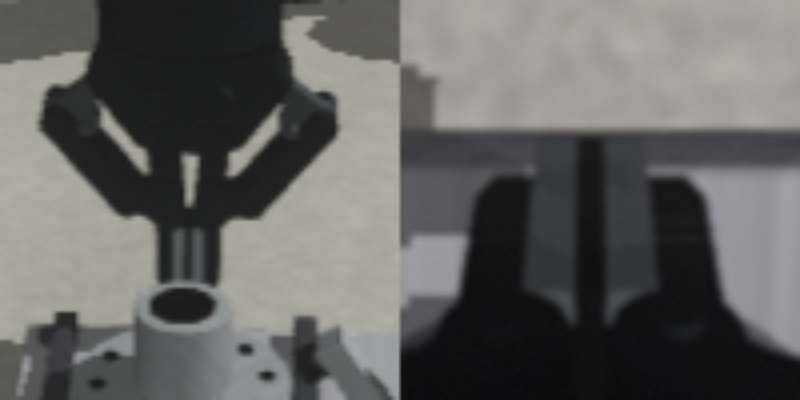

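send_rows(
  series=[
    [0,-0.001,0,0,0,0,0],
    [0,-0.002,0,0,0,0,0],
  ],
)

```text
time: 5.35
eef_pos: [500.7, -26.9, 4.0]
tool_rot: [-0.0, -0.036, 0.999, -0.001]
wrist_force: [0.9, 0.0, -0.1]
finger_gap: 0.3
```

send_rows(
  series=[
    [0,-0.001,0,0,0,0,0],
    [0,-0.002,0,0,0,0,0],
  ],
)

```text
time: 5.52
eef_pos: [503.0, -26.8, 4.1]
tool_rot: [0.0, -0.036, 0.999, -0.001]
wrist_force: [0.2, -0.4, 0.1]
finger_gap: 0.6
```

send_rows(
  series=[
    [0,-0.001,0,0,0,0,0],
    [0,-0.002,0,0,0,0,0],
  ],
)

```text
time: 5.68
eef_pos: [505.2, -26.6, 4.1]
tool_rot: [0.0, -0.036, 0.999, -0.001]
wrist_force: [-0.4, 0.6, -0.0]
finger_gap: -0.4
```

send_rows(
  series=[
    [0,0,0,0.0015,0,0,0],
    [0,0,0,0.0015,0,0,0],
  ],
)

```text
time: 5.85
eef_pos: [505.1, -26.6, 2.4]
tool_rot: [-0.0, -0.036, 0.999, -0.001]
wrist_force: [0.5, -0.1, 0.2]
finger_gap: 0.1
```

send_rows(
  series=[
    [0,0,0,0.0015,0,0,0],
    [0,0,0,0.0015,0,0,0],
  ],
)

```text
time: 6.02
eef_pos: [504.8, -26.6, 0.6]
tool_rot: [-0.0, -0.036, 0.999, -0.0]
wrist_force: [0.3, -0.3, -0.3]
finger_gap: -0.1
```

send_rows(
  series=[
    [0,0,0,0.0015,0,0,0],
    [0,0,0,0.0015,0,0,0],
  ],
)

```text
time: 6.18
eef_pos: [504.5, -26.5, -1.2]
tool_rot: [-0.001, -0.036, 0.999, -0.0]
wrist_force: [0.6, -0.5, 0.3]
finger_gap: 0.1
```

```bash
python3 -c "
from h import *
delta(-121,1,0)
b=imaging.get_image('wrist')[200:340,180:380,::-1]
cv2.imwrite('pics/c6.png',cv2.resize(b,None,fx=4,fy=4))"
```

```text
shift [-0.0005, 0.0, -0.0012] rot [-0.04, -0.08, 0.11] now [-121.5    1.    -1.2] t 6.1833 F [ 0.57 -0.54  0.32] 0.11467674354413485
```

View pics/c6.png

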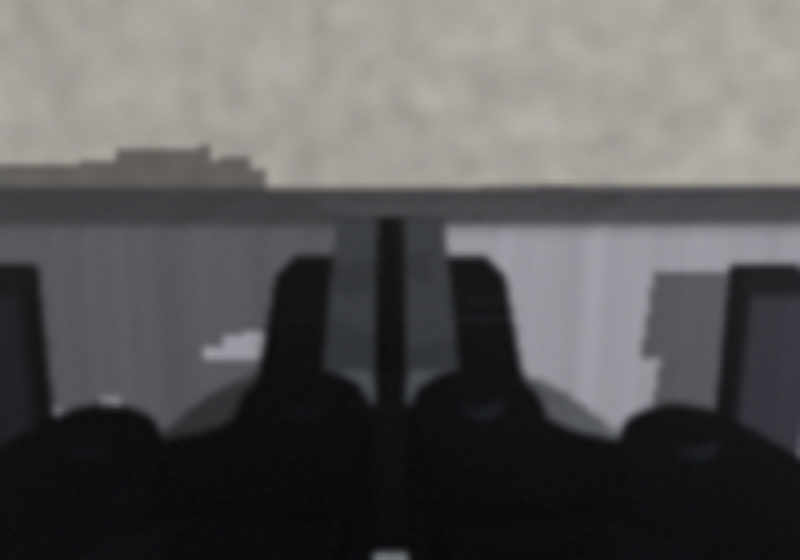

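send_rows(
  series=[
    [0,0,0,0.0015,0,0,0],
    [0,0,0,0.0015,0,0,0],
  ],
)

```text
time: 6.4
eef_pos: [504.4, -26.5, -2.8]
tool_rot: [-0.001, -0.036, 0.999, -0.0]
wrist_force: [0.9, -0.6, -0.9]
finger_gap: 0.0
```

send_rows(
  series=[
    [0,0,0,0.001,0,0,0],
    [0,0,0,0.001,0,0,0],
  ],
)

```text
time: 6.57
eef_pos: [504.2, -26.5, -4.0]
tool_rot: [-0.001, -0.036, 0.999, -0.0]
wrist_force: [0.7, -0.7, 0.2]
finger_gap: -0.1
```

send_rows(
  series=[
    [0,0,0,0.001,0,0,0],
    [0,0,0,0.001,0,0,0],
  ],
)

```text
time: 6.73
eef_pos: [504.1, -26.5, -5.2]
tool_rot: [-0.001, -0.036, 0.999, -0.0]
wrist_force: [-0.8, 0.8, 0.8]
finger_gap: 0.0
```

send_rows(
  series=[
    [0,0,0,0.001,0,0,0],
    [0,0,0,0.001,0,0,0],
  ],
)

```text
time: 6.9
eef_pos: [504.0, -26.4, -6.3]
tool_rot: [-0.001, -0.036, 0.999, -0.0]
wrist_force: [-0.7, -0.2, -0.8]
finger_gap: -0.1
```

send_rows(
  series=[
    [0,0,0,0.001,0,0,0],
    [0,0,0,0.001,0,0,0],
  ],
)

```text
time: 7.07
eef_pos: [503.8, -26.4, -7.5]
tool_rot: [-0.001, -0.036, 0.999, -0.0]
wrist_force: [0.4, 0.1, 0.2]
finger_gap: 0.0
```

send_rows(
  series=[
    [0,0,0,0.001,0,0,0],
    [0,0,0,0.001,0,0,0],
  ],
)

```text
time: 7.23
eef_pos: [503.7, -26.4, -8.6]
tool_rot: [-0.002, -0.036, 0.999, -0.0]
wrist_force: [-0.4, 0.7, 0.0]
finger_gap: -0.0
```

send_rows(
  series=[
    [0,0,0,0.001,0,0,0],
    [0,0,0,0.001,0,0,0],
  ],
)

```text
time: 7.4
eef_pos: [503.5, -26.4, -9.8]
tool_rot: [-0.002, -0.036, 0.999, -0.0]
wrist_force: [-0.3, 0.6, 0.1]
finger_gap: -0.1
```

```bash
python3 -c "
from h import *
delta(-121,1,0)
b=imaging.get_image('wrist')[200:340,180:380,::-1];print(sense()['joint_torque'].round(2))
cv2.imwrite('pics/c7.png',cv2.resize(b,None,fx=4,fy=4))
cv2.imwrite('pics/s7.png',imaging.get_image('scene')[:,:,::-1])"
```

```text
shift [-0.0015, -0.0002, -0.0098] rot [-0.01, -0.21, 0.11] now [-122.5    1.2   -9.8] t 7.4 F [-0.3   0.58  0.07] -0.11763567035418271
[-0.000e+00 -3.995e+01 -1.594e+01 -0.000e+00  1.000e-02  0.000e+00]
```

View pics/c7.png

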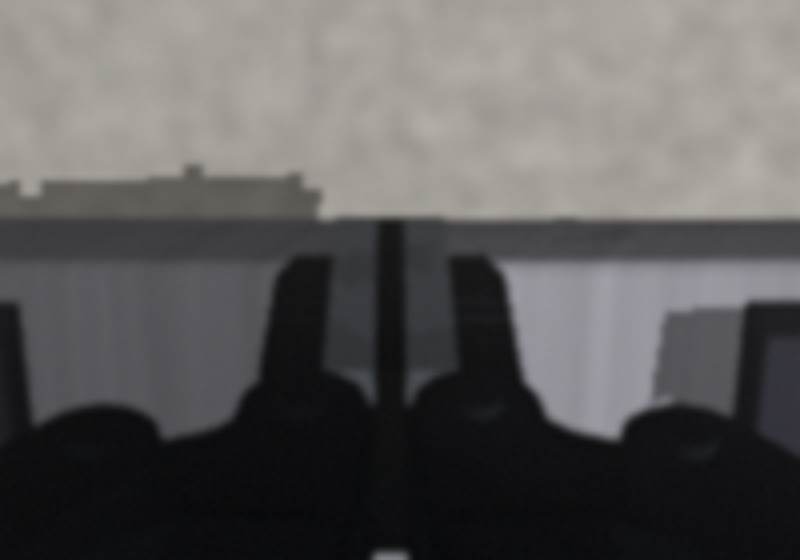

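View pics/s7.png

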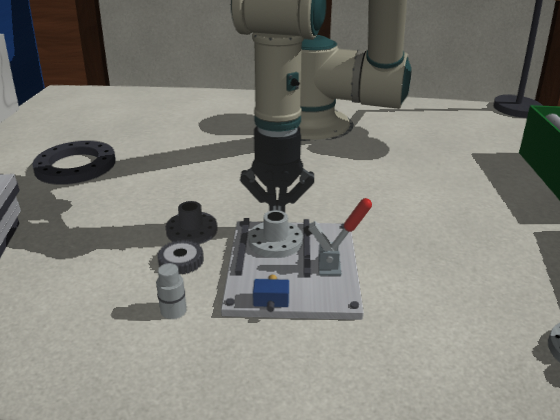

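```bash
python3 -c "
from h import *
K,D,_=cam('wrist')
for n in ('w1','w2'):
  c=(K,D,np.load(n+'.npy'));print(c[2][:3,3])
  print(proj(c,[f2w(-125,-70,15),f2w(-125,130,15),f2w(-125,-70,0),f2w(-125,130,0)]).round(1).tolist())
im=cv2.imread('pics/w2.png')[220:300,140:500];cv2.imwrite('pics/w2c.png',cv2.resize(im,None,fx=2.2,fy=2.2,interpolation=cv2.INTER_CUBIC))
imaging_now=imaging.get_image('wrist')[:,:,::-1];np.save('w7.npy',cam('wrist')[2]);cv2.imwrite('pics/w7.png',imaging_now)"
```

```text
[420.69310002 -32.23774305 368.71926578]
[[215.8, 181.0], [387.9, 181.3], [218.1, 178.2], [383.8, 178.5]]
[415.11804163 -32.5293136  190.30919565]
[[163.0, 253.1], [479.7, 253.0], [170.6, 243.2], [466.6, 243.3]]
```

View pics/w2c.png

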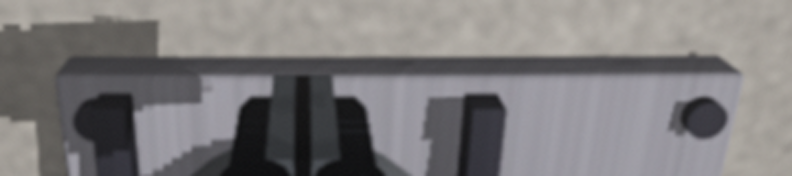

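View pics/w7.png

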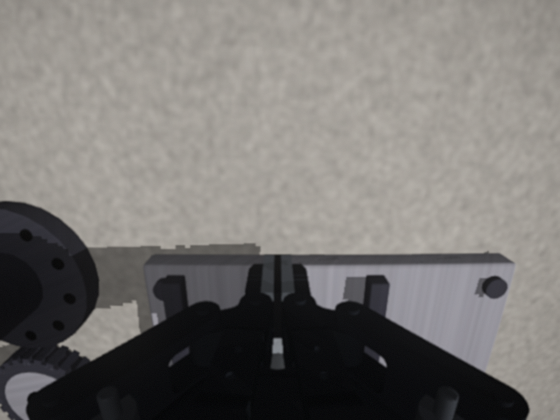

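send_rows(
  series=[
    [0,0,0,-0.002,0,0,0],
    [0,0,0,-0.004,0,0,0],
    [0,0,0,-0.004,0,0,0],
  ],
)

```text
time: 7.8
eef_pos: [504.1, -26.5, -5.2]
tool_rot: [-0.001, -0.036, 0.999, -0.0]
wrist_force: [-0.1, -0.7, 0.2]
finger_gap: -0.0
```

send_rows(
  series=[
    [0,-0.001,0,0,0,0,0],
    [0,-0.002,0,0,0,0,0],
    [0,-0.003,0,0,0,0,0],
  ],
)

```text
time: 8.05
eef_pos: [507.3, -26.3, -5.1]
tool_rot: [-0.001, -0.036, 0.999, -0.0]
wrist_force: [-0.7, -0.2, 0.3]
finger_gap: -0.4
```

send_rows(
  series=[
    [0,-0.001,0,0,0,0,0],
    [0,-0.002,0,0,0,0,0],
    [0,-0.003,0,0,0,0,0],
  ],
)

```text
time: 8.3
eef_pos: [508.8, -26.0, -5.4]
tool_rot: [-0.003, -0.036, 0.999, -0.0]
wrist_force: [-3.4, -0.1, 1.6]
finger_gap: 0.2
```

send_rows(
  series=[
    [0,-0.001,0,0,0,0,0],
    [0,-0.002,0,0,0,0,0],
    [0,-0.003,0,0,0,0,0],
  ],
)

```text
time: 8.55
eef_pos: [510.9, -25.6, -5.6]
tool_rot: [-0.004, -0.036, 0.999, -0.0]
wrist_force: [-3.0, -0.7, 0.6]
finger_gap: -0.2
```

```bash
python3 -c "
from h import *
delta(-72,1,-6)
np.save('w8.npy',cam('wrist')[2])
cv2.imwrite('pics/w8.png',imaging.get_image('wrist')[:,:,::-1])
cv2.imwrite('pics/s8.png',cv2.resize(imaging.get_image('scene')[150:330,210:390,::-1],None,fx=3,fy=3))
cv2.imwrite('pics/t8.png',cv2.resize(imaging.get_image('top')[140:300,200:345,::-1],None,fx=3.75,fy=3.75,interpolation=cv2.INTER_CUBIC))
print(sense()['wrist_force'])
"
```

```text
shift [-0.0431, -0.0005, 0.0] rot [0.01, -0.4, 0.13] now [-115.1    1.4   -5.6] t 8.55 F [-2.98 -0.71  0.57] -0.15574870861049533
[-1.31212214 -0.30355466 -0.64867329]
```

View pics/s8.png

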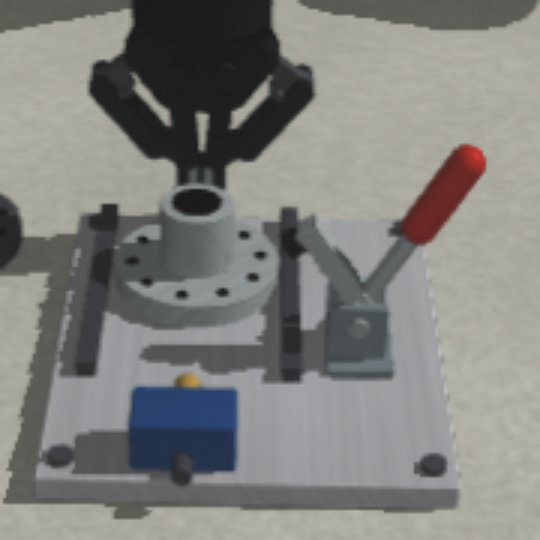

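View pics/t8.png

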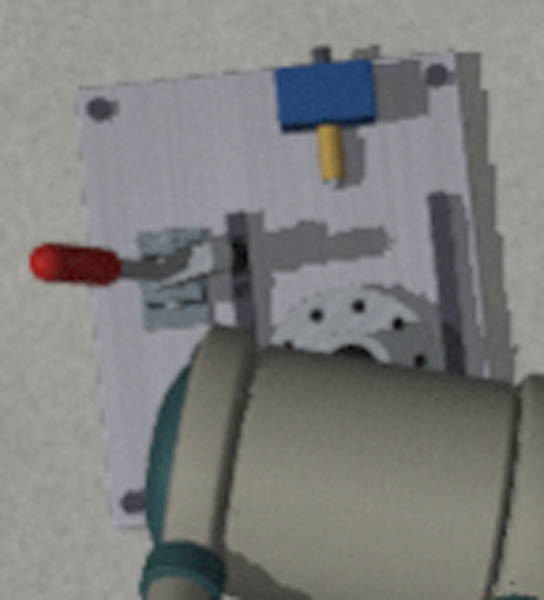

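send_rows(
  series=[
    [0,-0.002,0,0,0,0,0],
    [0,-0.004,0,0,0,0,0],
    [0,-0.006,0,0,0,0,0],
    [0,-0.008,0,0,0,0,0],
    [0,-0.01,0,0,0,0,0],
    [0,-0.012,0,0,0,-0.2,0],
    [0,-0.014,0,0,0,-0.2,0],
    [0,-0.016,0,0,0,-0.3,0],
    [0,-0.018,0,0,0,-0.3,0],
    [0,-0.02,0,0,0,-0.4,0],
    [0,-0.022,0,0,0,-0.4,0],
    [0,-0.024,0,0,0,-0.4,0],
    [0,-0.026,0,0,0,-0.4,0],
    [0,-0.028,0,0,0,-0.4,0],
    [0,-0.03,0,0,0,-0.4,0],
    [0,-0.032,0,0,0,-0.4,0],
  ],
)

```text
time: 10.03
eef_pos: [543.8, -23.4, -5.8]
tool_rot: [0.001, -0.036, 0.999, 0.0]
wrist_force: [-2.7, -0.5, -0.8]
finger_gap: 0.2
```

```bash
python3 -c "
from h import *
delta(-72,1,-5)
cv2.imwrite('pics/t9.png',cv2.resize(imaging.get_image('top')[140:300,200:345,::-1],None,fx=3.75,fy=3.75,interpolation=cv2.INTER_CUBIC))
print(sense()['wrist_force'])
cv2.imwrite('pics/s9.png',cv2.resize(imaging.get_image('scene')[150:330,210:390,::-1],None,fx=3,fy=3))
print(sense()['wrist_force'])
"
```

```text
shift [-0.0101, -0.0004, -0.0008] rot [0.0, 0.08, 0.12] now [-82.1   1.4  -5.8] t 10.0333 F [-2.74 -0.46 -0.82] 0.1613360091959632
[-0.80063713  0.1079953  -0.94634679]
[-1.80843539 -0.2894969  -0.65915914]
```

View pics/t9.png

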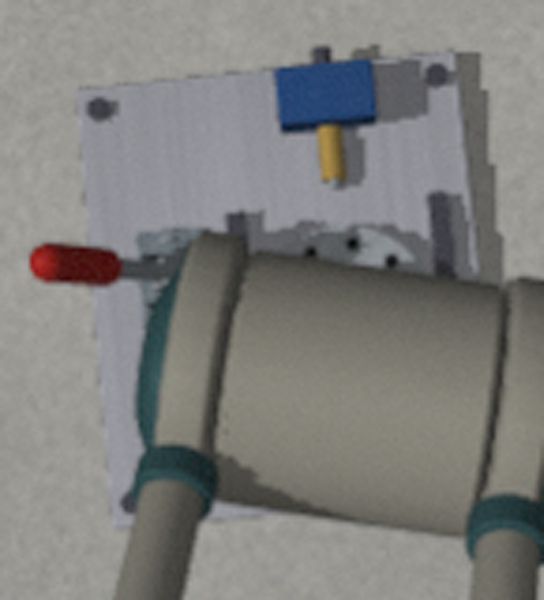

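View pics/s9.png

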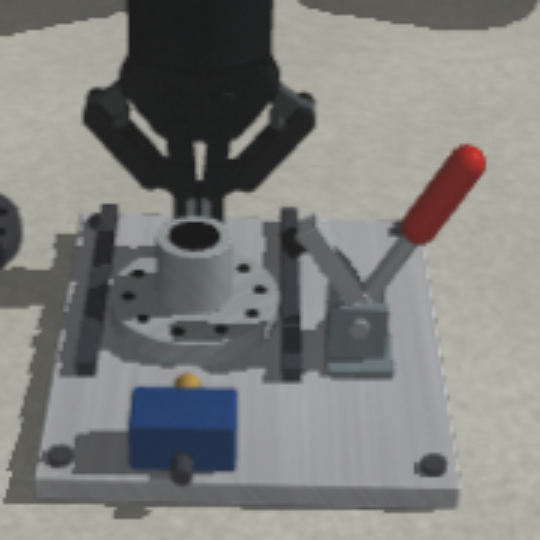

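send_rows(
  series=[
    [0,-0.0015,0,0,0,0,0],
    [0,-0.003,0,0,0,0,0],
    [0,-0.0045,0,0,0,0,0],
    [0,-0.006,0,0,0,0,0],
    [0,-0.0075,0,0,0,0,0],
    [0,-0.009,0,0,0,0,0],
    [0,-0.0105,0,0,0,0,0],
  ],
)

```text
time: 10.72
eef_pos: [555.2, -22.6, -5.7]
tool_rot: [0.001, -0.036, 0.999, -0.0]
wrist_force: [-1.9, -0.2, -0.7]
finger_gap: -0.3
```

send_rows(
  series=[
    [0,-0.001,0,0,0,0,0],
    [0,-0.002,0,0,0,0,0],
    [0,-0.003,0,0,0,0,0],
  ],
)

```text
time: 10.97
eef_pos: [558.2, -22.4, -5.7]
tool_rot: [0.001, -0.036, 0.999, -0.0]
wrist_force: [-2.3, -0.7, 0.6]
finger_gap: 0.1
```

send_rows(
  series=[
    [0,-0.001,0,0,0,0,0],
    [0,-0.002,0,0,0,0,0],
  ],
)

```text
time: 11.13
eef_pos: [560.2, -22.2, -5.7]
tool_rot: [0.001, -0.036, 0.999, -0.0]
wrist_force: [-2.9, -0.1, -0.9]
finger_gap: 0.2
```

send_rows(
  series=[
    [0,-0.0007,0,0,0,0,0],
    [0,-0.0015,0,0,0,0,0],
  ],
)

```text
time: 11.3
eef_pos: [561.8, -22.1, -5.7]
tool_rot: [0.001, -0.036, 0.999, -0.0]
wrist_force: [-2.4, -0.8, -0.3]
finger_gap: -0.1
```

```bash
python3 -c "
from h import *
delta(-72,1,-5)
cv2.imwrite('pics/t10.png',cv2.resize(imaging.get_image('top')[150:230,250:340,::-1],None,fx=6,fy=6,interpolation=cv2.INTER_CUBIC))
print(sense()['wrist_force'])
"
```

```text
shift [0.008, -0.0003, -0.0007] rot [-0.01, 0.14, 0.12] now [-64.    1.3  -5.7] t 11.3 F [-2.36 -0.82 -0.29] -0.05443587106272771
[-2.26829383 -0.34395274 -0.45600005]
```

View pics/t10.png

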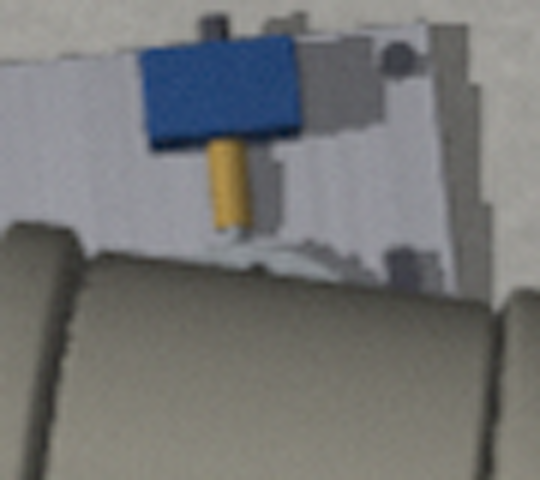

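send_rows(
  series=[
    [0,-0.0007,0,0,0,0,0],
    [0,-0.0015,0,0,0,0,0],
  ],
)

```text
time: 11.52
eef_pos: [563.5, -22.0, -5.7]
tool_rot: [0.001, -0.036, 0.999, 0.0]
wrist_force: [-3.1, -0.3, -0.6]
finger_gap: 0.1
```

send_rows(
  series=[
    [0,-0.0005,0,0,0,0,0],
    [0,-0.001,0,0,0,0,0],
  ],
)

```text
time: 11.68
eef_pos: [564.2, -21.9, -5.7]
tool_rot: [0.001, -0.036, 0.999, 0.0]
wrist_force: [-3.0, -0.8, -0.4]
finger_gap: 0.1
```

send_rows(
  series=[
    [0,-0.0004,0,0,0,0,0],
    [0,-0.0008,0,0,0,0,0],
  ],
)

```text
time: 11.85
eef_pos: [564.7, -21.8, -5.7]
tool_rot: [0.001, -0.036, 0.999, 0.0]
wrist_force: [-3.5, -0.5, 0.4]
finger_gap: -0.2
```

send_rows(
  series=[
    [0,-0.0003,0,0,0,0,0],
    [0,-0.0006,0,0,0,0,0],
  ],
)

```text
time: 12.02
eef_pos: [565.1, -21.8, -5.7]
tool_rot: [0.0, -0.036, 0.999, 0.0]
wrist_force: [-4.0, -0.1, 0.5]
finger_gap: -0.3
```

```bash
python3 -c "
from h import *
delta(-72,1,-5)
cv2.imwrite('pics/t11.png',cv2.resize(imaging.get_image('top')[150:230,250:340,::-1],None,fx=6,fy=6,interpolation=cv2.INTER_CUBIC))
print(sense()['wrist_force'])
"
```

```text
shift [0.0113, -0.0004, -0.0007] rot [0.0, 0.06, 0.13] now [-60.7   1.5  -5.7] t 12.0167 F [-3.97 -0.09  0.51] -0.3481932821332137
[-2.52729867 -0.46712448  0.15748891]
```

View pics/t11.png

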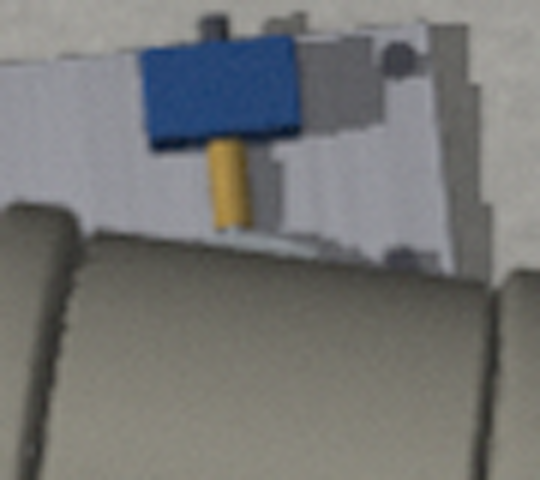

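send_rows(
  series=[
    [0,-0.0008,0,0,0,0,0],
    [0,-0.0016,0,0,0,0,0],
  ],
)

```text
time: 12.23
eef_pos: [566.7, -21.6, -5.7]
tool_rot: [0.0, -0.036, 0.999, 0.0]
wrist_force: [-3.4, -0.7, 0.4]
finger_gap: 0.3
```

send_rows(
  series=[
    [0,-0.001,0,0,0,0,0],
    [0,-0.0018,0,0,0,0,0],
  ],
)

```text
time: 12.4
eef_pos: [567.9, -21.5, -5.8]
tool_rot: [-0.0, -0.036, 0.999, 0.0]
wrist_force: [-5.4, -1.8, 3.0]
finger_gap: -0.1
```

send_rows(
  series=[
    [0,-0.0015,0,0,0,0,0],
    [0,-0.002,0,0,0,0,0],
  ],
)

```text
time: 12.57
eef_pos: [567.8, -21.5, -5.8]
tool_rot: [-0.003, -0.036, 0.999, 0.0]
wrist_force: [-8.0, -1.3, 4.5]
finger_gap: 0.0
```

send_rows(
  series=[
    [0,-0.001,0,0,0,0,0],
    [0,-0.001,0,0,0,0,0],
    [0,-0.001,0,0,0,0,0],
    [0,-0.001,0,0,0,0,0],
  ],
)

```text
time: 12.9
eef_pos: [567.7, -21.5, -5.8]
tool_rot: [-0.004, -0.036, 0.999, 0.0]
wrist_force: [-5.4, -0.4, 2.4]
finger_gap: 0.1
```

send_rows(
  series=[
    [0,0.001,0,0,0,0,0],
    [0,0.004,0,0,0,0,0],
    [0,0.01,0,0,0,0,0],
    [0,0.02,0,0,0,0,0],
    [0,0.025,0,-0.03,0,0,0],
    [0,0.025,0,-0.07,0,0,0],
    [0,0.025,0,-0.11,0,0,0],
    [0,0.025,0,-0.15,0,0,0],
    [0,0.025,0,-0.17,0,0,0],
    [0,0.06,0,-0.17,0,0,0],
    [0,0.1,0,-0.17,0,0,0],
    [0,0.14,0,-0.17,0,0,0],
    [0,0.14,0,-0.17,0,0,0],
  ],
)

```text
time: 13.98
eef_pos: [419.2, -30.4, 164.0]
tool_rot: [-0.008, -0.036, 0.999, 0.001]
wrist_force: [-0.7, 0.1, 0.1]
finger_gap: -0.2
```

```bash
python3 -c "
from h import *
delta(0,160,90)
cv2.imwrite('pics/t12.png',cv2.resize(imaging.get_image('top')[140:300,200:345,::-1],None,fx=3.75,fy=3.75,interpolation=cv2.INTER_CUBIC))
np.save('w12.npy',cam('wrist')[2])
cv2.imwrite('pics/w12.png',imaging.get_image('wrist')[:,:,::-1])
cv2.imwrite('pics/s12.png',imaging.get_image('scene')[:,:,::-1])
"
```

```text
shift [-0.2085, 0.1562, 0.071] rot [0.13, -0.94, 0.16] now [-206.9    3.   164. ] t 13.9833 F [-0.68  0.1   0.06] -0.22714778986663714
```

View pics/t12.png

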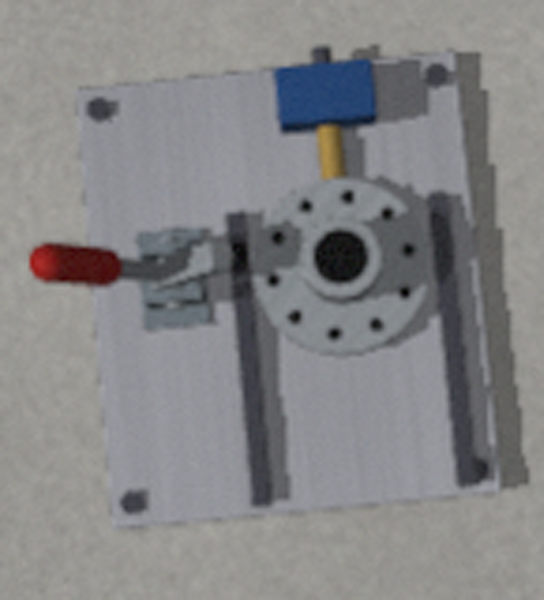

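View pics/s12.png

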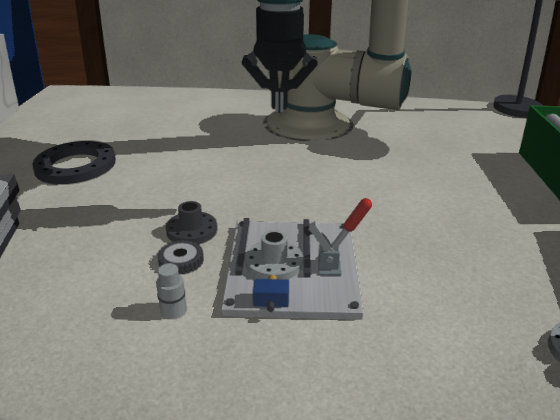

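View pics/w12.png

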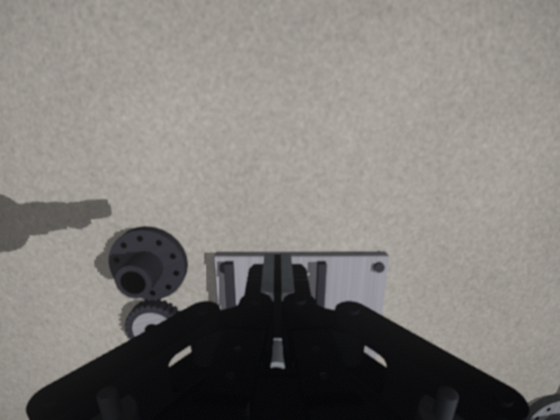

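```bash
python3 -c "
from h import *
delta(0,190,160,yaw=np.pi/2)"
```

```text
shift [-0.1973, 0.1885, 0.0048] rot [-0.21, -0.19, 90.15] now [-196.8    1.   165.7] t 14.1333 F [ 1.    0.   -0.13] 0.104869429569108
```

send_rows(
  series=[
    [0,-0.197,0.188,0.005,0,0,90.1],
    [0,-0.197,0.188,0.005,0,0,90.1],
    [0,-0.197,0.188,0.005,0,0,90.1],
    [0,-0.197,0.188,0.005,0,0,90.1],
    [0,-0.197,0.188,0.005,0,0,90.1],
    [0,-0.197,0.188,0.005,0,0,90.1],
    [0,-0.197,0.188,0.005,0,0,90.1],
    [0,-0.197,0.188,0.005,0,0,90.1],
    [0,-0.197,0.188,0.005,0,0,90.1],
    [0,-0.197,0.188,0.005,0,0,90.1],
    [0,-0.197,0.188,0.005,0,0,90.1],
    [0,-0.197,0.188,0.005,0,0,90.1],
    [0,-0.197,0.188,0.005,0,0,90.1],
    [0,-0.197,0.188,0.005,0,0,90.1],
    [0,-0.197,0.188,0.005,0,0,90.1],
    [0,-0.197,0.188,0.005,0,0,90.1],
  ],
)

```text
time: 15.47
eef_pos: [613.0, 170.3, 159.4]
tool_rot: [-0.001, 0.681, 0.732, -0.002]
wrist_force: [0.4, -1.0, 0.6]
finger_gap: -0.2
```

```bash
python3 -c "
from h import *
delta(0,190,86,yaw=np.pi/2)
np.save('w13.npy',cam('wrist')[2])
cv2.imwrite('pics/w13.png',imaging.get_image('wrist')[:,:,::-1])
cv2.imwrite('pics/s13.png',imaging.get_image('scene')[:,:,::-1])
"
```

```text
shift [0.0003, -0.0001, 0.0734] rot [-0.24, 0.01, 0.19] now [  0.4 189.7 159.4] t 15.4667 F [ 0.37 -0.98  0.55] -0.21029143632165828
```

View pics/w13.png

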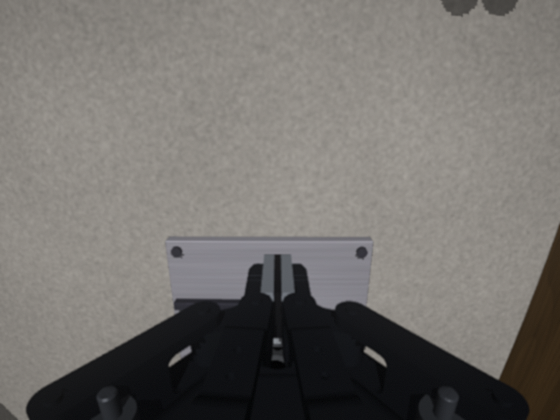

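View pics/s13.png

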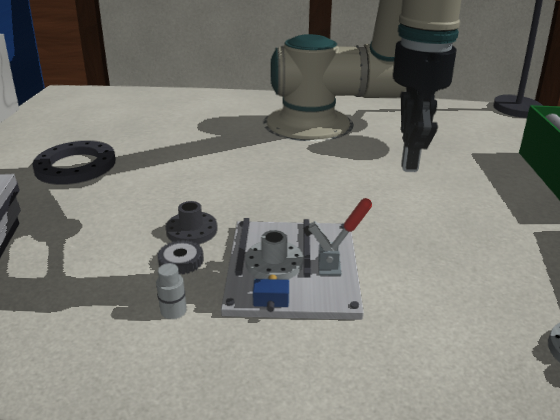

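```bash
python3 -c "
from h import *
c=cam('scene')
print('handletip',proj(c,[f2w(0,133,128)]),'grip end')
for z in(160,170,180,185,190):print(z,proj(c,[f2w(0,179,z),f2w(0,201,z)]).round(1).tolist())
im=cv2.imread('pics/s13.png')[60:260,310:480];cv2.imwrite('pics/s13c.png',cv2.resize(im,None,fx=3,fy=3))"
```

```text
handletip [[364.23433835 203.17409212]] grip end
160 [[398.5, 184.5], [413.8, 184.9]]
170 [[399.3, 178.3], [414.7, 178.7]]
180 [[400.2, 172.0], [415.7, 172.4]]
185 [[400.6, 168.8], [416.1, 169.2]]
190 [[401.0, 165.6], [416.6, 166.0]]
```

View pics/s13c.png

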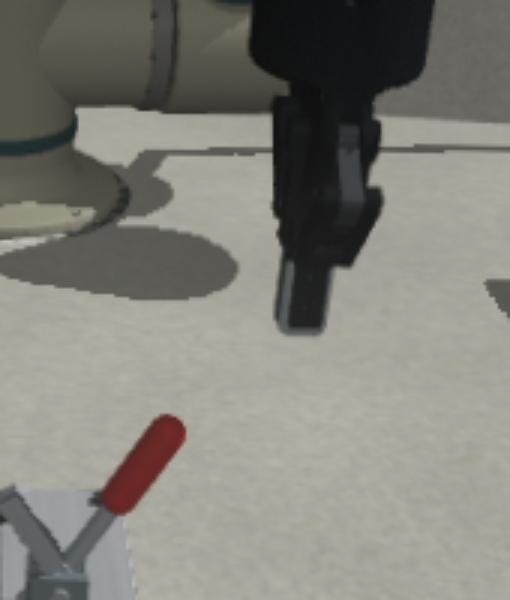

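send_rows(
  series=[
    [0,0,0,0.035,0,0,0],
    [0,0,0,0.06,0,0,0],
    [0,0,0,0.071,0,0,0],
    [0,0,0,0.071,0,0,0],
    [0,-0.01,0,0.071,0,0,0],
    [0,-0.02,0,0.071,0,0,0],
    [0,-0.025,0,0.071,0,0,0],
    [0,-0.025,0,0.071,0,0,0],
  ],
)

```text
time: 16.23
eef_pos: [615.4, 143.5, 90.3]
tool_rot: [-0.0, 0.682, 0.732, -0.001]
wrist_force: [-0.1, 0.3, 0.4]
finger_gap: 0.0
```

```bash
python3 -c "
from h import *
delta(0,100,88,yaw=np.pi/2)
im=imaging.get_image('scene')[60:260,310:480,::-1];cv2.imwrite('pics/s14c.png',cv2.resize(im,None,fx=3,fy=3))"
```

```text
shift [-0.0628, -0.001, 0.0023] rot [-0.08, 0.04, 0.04] now [  1.  162.8  90.3] t 16.2333 F [-0.12  0.32  0.37] 0.016345682206764318
```

View pics/s14c.png

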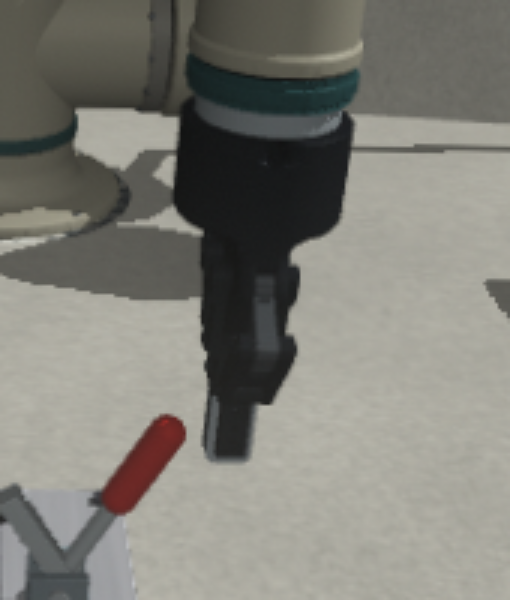

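send_rows(
  series=[
    [0,-0.003,-0.001,0.001,0,0,0],
    [0,-0.006,-0.001,0.001,0,0,0],
    [0,-0.009,-0.001,0.001,0,0,0],
    [0,-0.012,-0.001,0.001,0,0,0],
    [0,-0.015,-0.001,0.001,0,0,0],
  ],
)

```text
time: 16.7
eef_pos: [615.1, 132.4, 89.7]
tool_rot: [-0.003, 0.682, 0.731, 0.002]
wrist_force: [-1.5, 11.6, 7.5]
finger_gap: -0.1
```

send_rows(
  series=[
    [0,-0.002,0,0,0,0,0],
    [0,-0.004,0,0,0,0,0],
    [0,-0.006,0,0,0,0,0],
    [0,-0.008,0,0,0,0,0],
  ],
)

```text
time: 17.03
eef_pos: [615.9, 128.9, 91.3]
tool_rot: [-0.005, 0.683, 0.731, 0.005]
wrist_force: [-1.0, 9.5, 6.6]
finger_gap: -0.3
```

send_rows(
  series=[
    [0,-0.002,0,0,0,0,0],
    [0,-0.004,0,0,0,0,0],
    [0,-0.006,0,0,0,0,0],
    [0,-0.008,0,0,0,0,0],
  ],
)

```text
time: 17.37
eef_pos: [616.9, 124.4, 92.6]
tool_rot: [-0.006, 0.683, 0.731, 0.008]
wrist_force: [-0.4, 6.8, 6.1]
finger_gap: -0.2
```

```bash
python3 -c "
from h import *
delta(0,100,88,yaw=np.pi/2)
im=imaging.get_image('scene')[120:320,210:410,::-1];cv2.imwrite('pics/s15c.png',cv2.resize(im,None,fx=3,fy=3))"
```

```text
shift [-0.0437, -0.001, 0.0037] rot [0.19, -1.17, -0.12] now [  1.1 143.6  92.6] t 17.3667 F [-0.36  6.8   6.15] -0.20852619429212613
```

View pics/s15c.png

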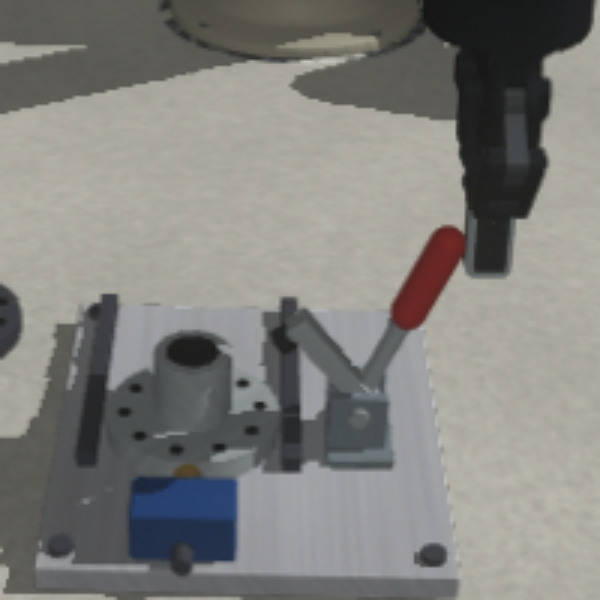

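send_rows(
  series=[
    [0,-0.002,0,0.001,0,-0.3,0],
    [0,-0.004,0,0.002,0,-0.6,0],
    [0,-0.006,0,0.003,0,-1,0],
    [0,-0.008,0,0.003,0,-1,0],
    [0,-0.01,0,0.003,0,-1,0],
    [0,-0.012,0,0.003,0,-1,0],
  ],
)

```text
time: 17.92
eef_pos: [618.1, 113.8, 90.2]
tool_rot: [-0.0, 0.683, 0.731, 0.004]
wrist_force: [-0.7, 5.5, 3.4]
finger_gap: -0.1
```

send_rows(
  series=[
    [0,-0.002,0,0.001,0,0,0],
    [0,-0.004,0,0.001,0,0,0],
    [0,-0.006,0,0.001,0,0,0],
    [0,-0.008,0,0.001,0,0,0],
    [0,-0.01,0,0.001,0,0,0],
  ],
)

```text
time: 18.33
eef_pos: [618.9, 103.5, 89.2]
tool_rot: [-0.0, 0.683, 0.731, 0.004]
wrist_force: [-0.4, 3.2, 2.1]
finger_gap: 0.1
```

```bash
python3 -c "
from h import *
delta(0,100,88,yaw=np.pi/2)
im=imaging.get_image('scene')[120:320,210:410,::-1];cv2.imwrite('pics/s16c.png',cv2.resize(im,None,fx=3,fy=3))"
```

```text
shift [-0.0227, -0.0016, 0.0011] rot [0.29, -0.29, -0.12] now [  1.7 122.7  89.2] t 18.3333 F [-0.36  3.18  2.08] 0.08840937544348187
```

View pics/s16c.png

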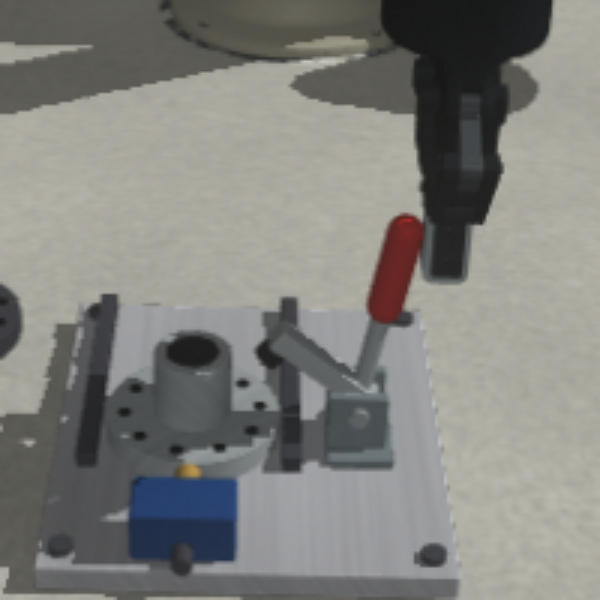

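send_rows(
  series=[
    [0,-0.002,-0.001,0.001,0,0,0],
    [0,-0.004,-0.001,0.001,0,0,0],
    [0,-0.006,-0.001,0.001,0,0,0],
    [0,-0.008,-0.001,0.001,0,0,0],
    [0,-0.01,-0.001,0.001,0,0,0],
    [0,-0.012,-0.001,0.001,0,0,0],
  ],
)

```text
time: 18.88
eef_pos: [618.6, 90.3, 87.8]
tool_rot: [0.0, 0.683, 0.731, 0.003]
wrist_force: [0.1, 0.6, 0.5]
finger_gap: 0.0
```

send_rows(
  series=[
    [0,-0.002,0,0,0,0,0],
    [0,-0.004,0,0,0,0,0],
    [0,-0.006,0,0,0,0,0],
    [0,-0.008,0,0,0,0,0],
  ],
)

```text
time: 19.22
eef_pos: [619.0, 81.8, 87.6]
tool_rot: [0.0, 0.683, 0.731, 0.003]
wrist_force: [0.6, 0.2, -0.5]
finger_gap: 0.2
```

```bash
python3 -c "
from h import *
delta(0,95,88,yaw=np.pi/2)
im=imaging.get_image('scene')[120:320,210:410,::-1];cv2.imwrite('pics/s17c.png',cv2.resize(im,None,fx=3,fy=3))"
```

```text
shift [-0.006, -0.0002, -0.0004] rot [0.22, -0.2, -0.13] now [  0.2 101.   87.6] t 19.2167 F [ 0.61  0.24 -0.53] 0.2470653947007381
```

View pics/s17c.png

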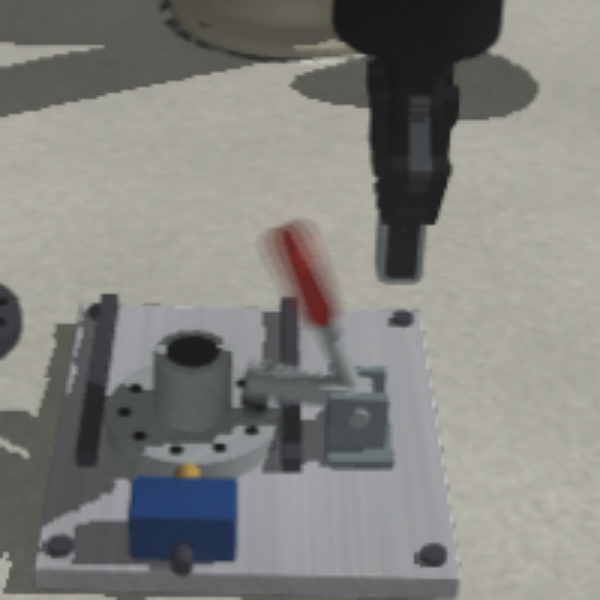

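Snapped over (the handle is blurred in mid-swing, so still moving). Retreat to +y, then check.

send_rows(
  series=[
    [0,0.02,0,0,0,0,0],
    [0,0.05,0,0,0,0,0],
    [0,0.08,0,-0.03,0,0,0],
    [0,0.1,0,-0.06,0,0,0],
    [0,0.1,0,-0.1,0,0,0],
    [0,0.1,0,-0.1,0,0,0],
    [0,0.1,0,-0.1,0,0,0],
    [0,0.1,0,-0.1,0,0,0],
  ],
)

```text
time: 19.93
eef_pos: [611.7, 180.7, 187.9]
tool_rot: [0.0, 0.683, 0.731, 0.002]
wrist_force: [0.7, -0.0, -0.5]
finger_gap: 0.3
```

```bash
python3 -c "
from h import *
delta(0,200,188,yaw=np.pi/2)
im=imaging.get_image('scene')[150:330,150:400,::-1];cv2.imwrite('pics/s18c.png',cv2.resize(im,None,fx=3,fy=3,interpolation=cv2.INTER_CUBIC))
cv2.imwrite('pics/t18.png',cv2.resize(imaging.get_image('top')[140:300,200:400,::-1],None,fx=3.75,fy=3.75,interpolation=cv2.INTER_CUBIC))"
```

```text
shift [-0.0002, 0.0002, -0.0001] rot [0.22, -0.17, -0.13] now [-2.000e-01  2.002e+02  1.879e+02] t 19.9333 F [ 0.66 -0.03 -0.51] 0.2889231192283591
```

View pics/s18c.png

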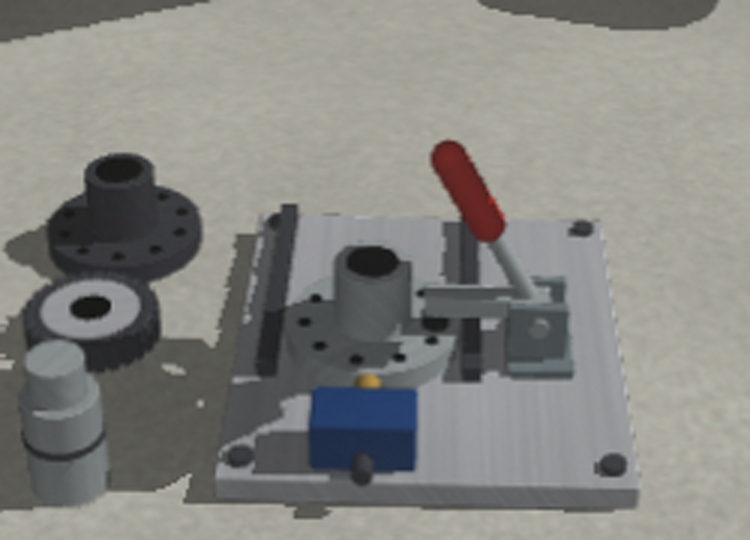

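View pics/t18.png

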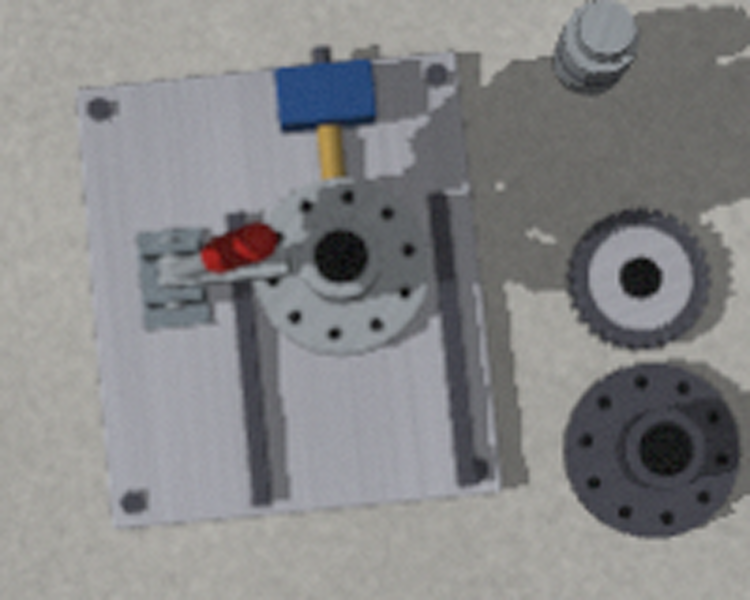

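```bash
python3 -c "
from plant import ticket,sense
print(ticket.sign_off());print(sense()['time'])"
```

```text
the job is handed in; nothing more can be done
None
the job is handed in; nothing more can be done
```

The hub is against the stop screw, the clamp is shut on its flange, and I handed the job in at about 20 s. The interface gave no verdict, and I could not read the hub–stop or pad forces directly.

**Pushing home:** I slid the hub by its flange rim with closed fingers. The push was about 2–3 N while sliding. At the screw it rose to about 8 N at the wrist, with no further travel. Less the sliding force, that puts about 5 N on the stop. I held roughly 5 N at the wrist for a third of a second, then backed off.

**Closing the clamp:** I pushed the red handle over with the side of the shut fingers. The highest reading was about 12 N sideways and 8 N vertical. It fell to nothing at dead centre, and the clamp then snapped shut by itself.

**Last checks:**
- **Hub:** the top view shows the flange on the brass face, in the same place as before clamping.
- **Clamp:** the scene view shows the pad on the flange and the handle leaning to the hub side.
- **Bystanders:** the gear, spare hub and shaft stub look undisturbed.
- **Arm:** it stands clear of everything.

**One disagreement:** the fingers' real end seemed to lie about 22–26 mm short of the reported TCP. The camera views showed this, and the fingers touched nothing when the reported height was below the plate. I set the working heights by that offset.

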